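# Lock a hook bracket onto the screw heads of a pegboard panel

## Task

Fit the loose hook bracket onto the spare pegboard panel lying on the table: lower it over the two screw heads so that its plate lies flat on the strip, then slide it along, away from the lock pin's end, until it is fully home and the sprung pin pops up behind it. Feel for the heads and the end of the travel gently, never forcing the bracket against the panel; leave it locked there and let go, and leave everything else on the table where it is.

Things in the scene. Friction and masses are not known exactly. Their poses are not given: they have to be found in the camera images.
- hanger_grip (a point): Loose aluminium hook bracket, about 0.22 kg, lying plate down. Plate 128 (x) x 44 (y) x 4 mm; upright rib on it 48 (x) x 12 (y) mm, up to 60 mm above the plate's underside, with a lip jutting 14 mm to -x at its top. This point: centre of the rib, over the plate's middle, 32 mm above its underside; grip here across the 12 mm (y). z up.
- hanger_keyhole (a point): On the bracket, axes as the bracket's: underside of the plate, centre of the front keyhole's 15 mm entry opening, 48 mm to +x of the rib's centre. The second entry is 84 mm behind it (36 mm to -x of the rib's centre). From each entry a slot 8 mm wide with a flared mouth runs to -x, so that from the entry position the bracket slides 13 mm to its own +x until the screws stop it.
- board: Spare pegboard panel, fixed, white, 230 (x) x 140 (y) x 12 mm, flat on the table; origin at the centre of its underside. A dark steel strip 170 x 30 x 3 mm on it along x carries two upright screws 84 mm apart along x at y = 0: shank 5 mm, domed head 12 mm wide, its underside 6 mm and its top 9.5 mm above the strip.
- board_mark (a point): Panel's middle, at the height of the strip's top (15 mm up), axes as the panel's. The strip was clamped by hand: its middle, half-way between the screws, lies up to 12 mm from here along x, either way (unmeasured; exactly at y = 0), and does not give when pushed. With the bracket's +x along the panel's +x, its rib centre must be 6 mm to -x of the strip's middle to drop over the heads.
- board_home (a point): Where the rib's centre is when home, if the strip were exactly mid-panel: 7 mm to +x of the panel's middle and 47 mm above its underside; the true place is up to 12 mm off along x, as the strip is. The rib's centre is at this height when the plate lies on the strip, and about 9.5 mm higher while the plate rests on top of the heads.
- lockpin (a joint): Sprung brass lock pin, 8 mm thick, upright in the strip 62.5 mm to -x of the strip's middle, standing 5 mm above the strip. Value in m: 0 fully up, 0.005 pressed flush (about 0.7 N). The plate holds it down once dropped over the heads; it rises behind the plate's rear edge when the bracket is within about 1.5 mm of home, and then blocks its way back.
- eraser: Bystander: dark rubber eraser 45 x 18 x 12 mm lying on a corner of the panel; origin at the centre of its underside.
- glue: Bystander: white glue stick, 28 mm thick, 85 mm tall, standing; origin at the centre of its underside.
- driver: Bystander: screwdriver 160 mm long with a black handle, lying along its x.
- pencup: Bystander: white ceramic pen cup, 76 mm wide, 95 mm tall; origin at the centre of its underside.
- calculator: Bystander: grey calculator 140 x 75 x 12 mm; origin at the centre of its underside.
- protractor: Bystander: green half-round protractor 122 mm across, 4 mm thick, lying; origin at the middle of its straight edge.

How it is judged (in metres and radians):
On the way, in this order (a step that is already met when the one before it is completed fails the run):
1. the bracket has dropped over both screw heads: its plate lies flat on the strip and holds the lock pin down (z of hanger_grip in the frame of board between 0.044 and 0.05 m and angle between the z axis of hanger_grip and the z axis of board, either way round below 0.06 rad and x of hanger_keyhole in the frame of board above 0.02 m and y of hanger_grip in the frame of board between -0.006 and 0.006 m and angle between the x axis of hanger_grip and the x axis of board, either way round below 0.07 rad and value of joint lockpin above 0.002 m), for 0.1 s.
2. the bracket has slid home and the lock pin has risen behind it (x of hanger_keyhole in the frame of board above 0.02 m and y of hanger_grip in the frame of board between -0.006 and 0.006 m and angle between the x axis of hanger_grip and the x axis of board, either way round below 0.07 rad and z of hanger_grip in the frame of board between 0.044 and 0.049 m and angle between the z axis of hanger_grip and the z axis of board, either way round below 0.03 rad and x of hanger_grip in the frame of board between -0.008 and 0.022 m and value of joint lockpin below 0.0008 m), for 0.2 s.
At the end, for the whole second after the job is handed in: The bracket lies flat on the strip (rib centre 44 to 49 mm above the panel's underside, tilt under 0.03 rad) and along it (within 0.07 rad, 6 mm across, -8 to 22 mm along x of the panel; front entry over 20 mm to +x), the lock pin up behind it (under 0.8 mm down), released, at rest (all of step 2 and linear speed of hanger below 0.01 m/s); the robot touches nothing.
It fails at once if the bracket is pressed or pushed against the panel, its strip or screws with more than 35 N (contact force between hanger and board above 35 N).
It fails at once if a bystander is disturbed (eraser, glue stick, screwdriver, pen cup, calculator or protractor moved more than 20 mm) (distance of any of eraser, glue, driver, pencup, calculator, protractor from where it was at the start of the episode above 0.02 m).
It also fails if it takes over 72 s, if anything falls off the work surface, if the arm or the gripper's body presses on something with over 40 N, if the wrist force passes 120 N, or if a joint passes its speed limit or range.

## Robot

A 7-joint arm with a two-finger parallel gripper is mounted at the origin on the work surface. World frame = base frame: x ahead of the robot, y to its left, z up, the work surface at z = 0. Lengths are in mm, angles in rad, forces in N, time in s.
With the tool pointing down it reaches from about 425 to 875 mm from the base axis. Payload 4.7 kg.
Tool frame: the origin (TCP) lies at the very end of the fingers, on their centre line; the grasp point (between the pads) lies behind it (env.grasp_offset is the z of the grasp point in the tool frame, in mm); z points along the fingers, y is the line along which they close (so a half turn about z gives the same grasp; the last joint's range is limited). The gripper opens to 85 mm and grips with 20 to 120 N. Pads are 22 mm wide; open, the fingers measure 114 mm over their backs; the gripper's body (76 mm by 85 mm) begins 54 mm behind the grasp point. The pads swing forward as they close: fully open they stand 13 mm farther back than shut.
Start: joints at [-1.264, 0.321, -0.07, 1.45, 0.023, 1.371, -0.057], TCP at [187.641, 622.349, 199.849] pointing down, gripper open.
Joint ranges: [-2.86, 2.86], [-0.3, 2.09], [-1.38, 1.24], [0.06, 2.45], [-1.56, 4.7], [0.09, 2.05], [-2.69, 2.69]. Speed limits (rad/s): [2.57, 2.57, 3.14, 3.14, 3.14, 3.14, 3.14].

## Interface

Orientations are given as [roll, pitch, yaw] about the fixed x, y, z axes, in that order (R = Rz(yaw) Ry(pitch) Rx(roll)).
In Python, from workcell import env gives the robot as it stands. The module is installed in compiled form; this text tells all that it offers.
- The arm moves only by the tool jog_arm, never from a script. Its argument "rows" is a list of rows, each an object of numbers: "dx", "dy", "dz": the shift along the tool's x, y, z in units of 20 cm (1.0 is 20 cm); "turn": the turn about the tool's z in units of pi/2 rad (1.0 is pi/2 rad); "hand": the gripper command: -1 is shut, 1 is fully open, values between are in proportion. A call has 1 to 10 rows; each row shifts and turns the commanded pose from where the row before left it, along the tool's axes as they then stand; what a row does not reach is not made up. A row lasts 1/12 s, in which the tool goes at most 41.7 mm and 7.16 degrees, less where a joint would pass 70% of its speed; a pose out of reach is approached as far as the arm can. A call with a number of a shift or a turn outside -1 to 1 is refused whole. A call with a gripper value outside its range is refused whole. The fingers move at their own pace and stop on an object; the grip force is fixed at half the most. Time passes only in rows, so rows that do not move let the fingers close. It gives the time, the measured TCP pose, the force, the opening and the grip force at its end, in the units of the state.
- env.sense(): the state, without advancing time (a new reading comes with each control period).
- env.snapshot(name): name is "scene" or "side" or "wrist"; returns a dict with "color" (480x640x3 uint8, red, green, blue), "z_map" (480x640 float32, mm along the optical axis (not along the pixel's ray), 0 where there is no reading), "fx", "fy", "cx", "cy" (pixels), "distortion" ([k1, k2, p1, p2, k3] as OpenCV has them; the pictures are not rectified), "R" (3x3) and "t" (3): a world point X has camera coordinates R X + t; the wrist camera has in their place "mount" (4x4, takes a point from camera to tool coordinates, whose origin is the TCP and whose axes are the flange's). Camera axes: x right, y down, z forward; pixel columns grow to the right and rows downward; lengths in mm; the calibration is good to about 2 mm. A picture is of the moment at which its call begins: read the wrist's pose just before it.
- env.sign_off(): hands the job in; it is judged then, once.
The state is a dict: "time": time; "joint_pos": joint angles; "dq": joint speeds; "joint_torque": joint torques, N m; "tcp_pos": TCP position; "eef_rot": TCP orientation; "contact_force": force on the tool from outside, world axes, zero at the start; "ft_torque": the same for the moment, N m; "grip_width": finger opening in mm; "grasp_force": force on a finger pad.
Only numpy, scipy, OpenCV 4.12 (cv2) and the standard library are available. Lean on these libraries where they do the work, as an engineer would, in place of code of your own. Each camera call takes 0.05 s, during which the arm holds its last target. There are 200 camera calls.

## Working session

There is one attempt and no reset: what is moved stays moved. The work goes in short steps, Python scripts to look and compute and a tool call to move; the robot and the scene stay as the last step left them, time stands still between calls to the robot, and variables do not carry over. Pictures are saved under pics/ and viewed, at most 12 in all, crops included, and the job is handed in when it is done.

Besides the shell and the picture viewer there is one more tool, called after "Emit:" as a command line: name --argument value ..., lists and objects as JSON in quotes. jog_arm: Moves the arm, as the interface text tells. Shifts and turns lie within -1 to 1; 1 stands for 20 cm of shift or pi/2 rad of turn. Its arguments: {"type":"object","properties":{"rows":{"type":"array","items":{"type":"object","properties":{"dx":{"type":"number","minimum":-1,"maximum":1},"dy":{"type":"number","minimum":-1,"maximum":1},"dz":{"type":"number","minimum":-1,"maximum":1},"turn":{"type":"number","minimum":-1,"maximum":1},"hand":{"type":"number"}}}}},"required":["rows"]}

```bash
mkdir -p pics
cat > h.py <<'E'
import numpy as np, cv2
from workcell import env
from scipy.spatial.transform import Rotation as Ro
def snap(n):
    s=env.sense(); d=env.snapshot(n)
    K=np.array([[d['fx'],0,d['cx']],[0,d['fy'],d['cy']],[0,0,1.]]); D=np.array(d['distortion'],float)
    if 'mount' in d:
        T=np.eye(4);T[:3,:3]=Ro.from_euler('xyz',s['eef_rot']).as_matrix();T[:3,3]=s['tcp_pos']
        C=T@np.array(d['mount']); Rc,o=C[:3,:3],C[:3,3]
    else:
        R=np.array(d['R']);t=np.array(d['t']).ravel(); Rc,o=R.T,-R.T@t
    return dict(img=d['color'],z=d['z_map'],K=K,D=D,Rc=Rc,o=o)
def rays(c,uv):
    p=cv2.undistortPoints(np.asarray(uv,float).reshape(-1,1,2),c['K'],c['D']).reshape(-1,2)
    return np.c_[p,np.ones(len(p))]
def plane(c,uv,h):
    r=rays(c,uv)@c['Rc'].T
    return c['o']+r*((h-c['o'][2])/r[:,2])[:,None]
def depthpts(c,uv):
    uv=np.asarray(uv,int); z=c['z'][uv[:,1],uv[:,0]]
    return (rays(c,uv)*z[:,None])@c['Rc'].T+c['o']
def cloud(c):
    v,u=np.mgrid[:480,:640]; return depthpts(c,np.c_[u.ravel(),v.ravel()]).reshape(480,640,3)
def save(n,img): cv2.imwrite('pics/'+n+'.png',img[:,:,::-1])
E
python3 - <<'E'
from h import *
s=env.sense(); print(s, env.grasp_offset)
for n in('scene','side','wrist'):
    c=snap(n); save(n,c['img']); print(n,c['o'].round(),(c['Rc'][:,2]).round(2))
E
```

```text
{'time': 0.0, 'joint_pos': array([-1.26392432,  0.32184005, -0.07010138,  1.45168841,  0.02260641,
        1.37080067, -0.05688105]), 'dq': array([-0.00061426,  0.00053798,  0.00068955,  0.00015509, -0.00024275,
        0.00131291,  0.00227805]), 'joint_torque': array([ 2.49049481e-04, -4.93566084e+01, -3.81886074e-01, -3.14337981e+01,
        1.29979238e-02,  1.09367256e-02,  2.80554877e-05]), 'tcp_pos': array([187.46219405, 621.74649564, 198.70589351]), 'eef_rot': array([-3.13964618e+00,  1.00141183e-04,  2.84888764e+00]), 'contact_force': array([ 0.0282432 , -0.3028303 , -0.26565395]), 'ft_torque': array([0.03810548, 0.04508728, 0.03374697]), 'grasp_force': 0.0, 'grip_width': 85.46410662410837} -18.700000000000003
scene [1120. -711. 1075.] [-0.4   0.5  -0.76]
side [ -63. -983. 1013.] [ 0.44  0.65 -0.62]
wrist [123. 640. 373.] [ 0.25 -0.08 -0.97]
```

View pics/scene.png

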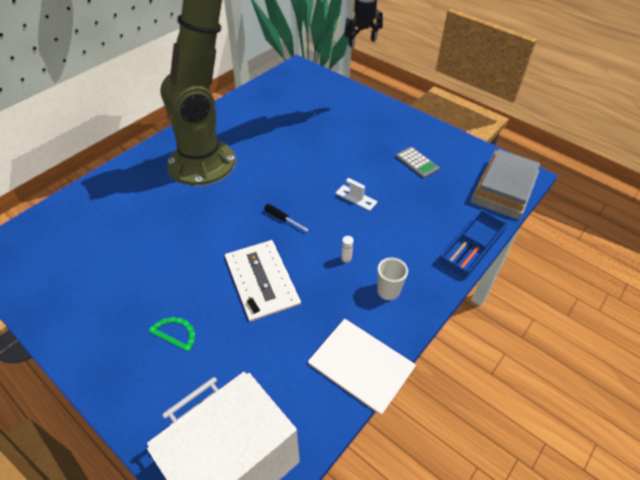

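View pics/side.png

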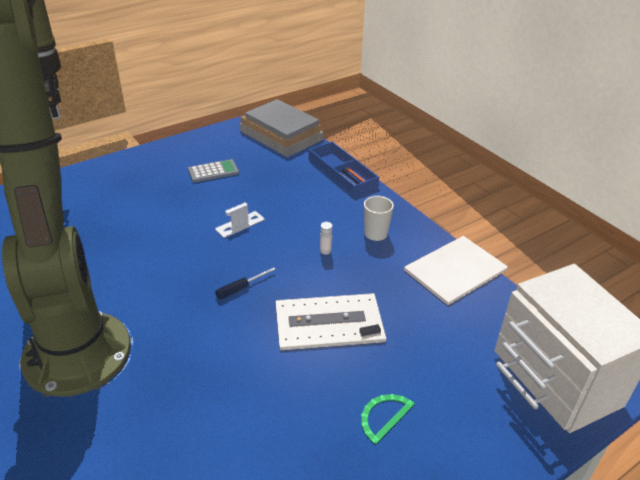

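The scene view shows the bracket at about (357,194) and the panel at (262,278), with the brass pin at the strip's upper end near (254,258). In the side view the bracket is at (240,220), the panel at (330,320) with the pin at (298,319), and the screws are at (308,317) and (346,315).

Run:
```python
from h import *
for n,boxP,boxB in(('scene',(215,230,310,330),(325,170,390,220)),('side',(265,285,395,360),(205,195,275,245))):
    c=snap(n); hsv=cv2.cvtColor(c['img'],cv2.COLOR_RGB2HSV); nb=((hsv[...,1]<110)).astype(np.uint8)
    P=cloud(c)
    x0,y0,x1,y1=boxP; m=np.zeros_like(nb); m[y0:y1,x0:x1]=nb[y0:y1,x0:x1]
    m=cv2.morphologyEx(m,cv2.MORPH_CLOSE,np.ones((9,9)))
    k=max(cv2.findContours(m,0,1)[0],key=cv2.contourArea)
    # panel: top face points from plane z=12
    W=plane(c,k.reshape(-1,2),12)
    r=cv2.minAreaRect(W[:,:2].astype(np.float32)); print(n,'panel rect z12',np.round(r[0],1),np.round(r[1],1),r[2])
    sel=m.astype(bool); print(' depth z median',np.nanmedian(P[sel][:,2]).round(1))
    # dark strip
    g=hsv[...,2]; d=np.zeros_like(nb); ins=cv2.erode(m,np.ones((7,7))); d[(ins>0)&(g<130)]=1
    for kk in cv2.findContours(d,0,1)[0]:
        if cv2.contourArea(kk)>25:
            r=cv2.minAreaRect(plane(c,kk.reshape(-1,2),15)[:,:2].astype(np.float32)); print('  dark',np.round(r[0],1),np.round(r[1],1),round(r[2],1))
    x0,y0,x1,y1=boxB; B=P[y0:y1,x0:x1].reshape(-1,3); mb=nb[y0:y1,x0:x1].ravel()>0
    b=B[mb]; print(' bracket z range',np.percentile(b[:,2],[1,10,50,90,99]).round(1))
    pl=b[(b[:,2]<12)];r=cv2.minAreaRect(pl[:,:2].astype(np.float32));print('  plate',np.round(r[0],1),np.round(r[1],1),r[2])
    hi=b[(b[:,2]>18)];r=cv2.minAreaRect(hi[:,:2].astype(np.float32));print('  rib',len(hi),hi.mean(0).round(1),np.round(r[0],1),np.round(r[1],1),r[2])
    up=cv2.resize(np.hstack([c['img'][boxB[1]:boxB[3],boxB[0]:boxB[2]]]),None,fx=6,fy=6,interpolation=cv2.INTER_CUBIC)
    save('b_'+n,up)
c1=cv2.imread('pics/b_scene.png');c2=cv2.imread('pics/b_side.png');h=300
cv2.imwrite('pics/bb.png',np.hstack([c1[:300,:390],c2[:300]]))
```

```text
scene panel rect z12 [ 500.7 -216.7] [145.8 240.4] 63.01184844970703
 depth z median 11.5
  dark [ 547.5 -295.5] [18.8 47.9] 71.8
  dark [ 495.1 -214.7] [ 25.8 164.5] 63.0
 bracket z range [-4.1 -0.9  4.6 55.6 63.7]
  plate [495.1 226.5] [143.3  93.7] 3.554590940475464
  rib 211 [511.6 184.4  63.9] [ 813.1 -236.5] [  57.9 1128.9] 35.87525177001953
side panel rect z12 [ 495.2 -221.7] [156.4 233.2] 63.08169937133789
 depth z median 11.2
  dark [ 551.3 -295.6] [25.4 45.6] 71.6
  dark [ 492.1 -216.4] [ 27.5 164.2] 62.7
 bracket z range [-4.1 -0.9  5.  55.5 62.2]
  plate [499.5 234.3] [141.1 110.1] 5.636017322540283
  rib 295 [488.  188.3  53.6] [ 206.6 -372.7] [1333.7   57.6] 63.68683624267578
```

View pics/bb.png

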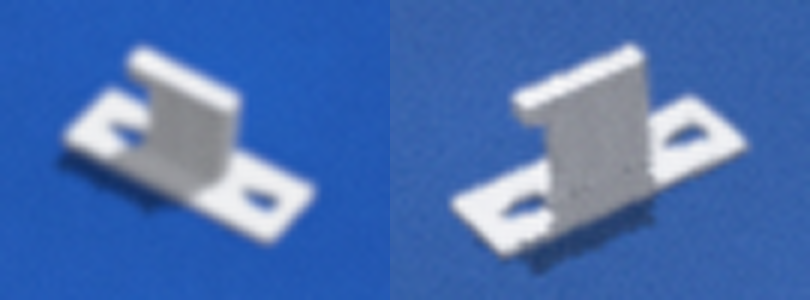

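The crops show the lip jutting left in both views, so the bracket's +x points right in the pictures. I read the plate corners off them.

Run:
```python
from h import *
c={n:snap(n) for n in('scene','side')}
q={'scene':[(335.8,193.3),(343.3,184.7),(377.5,201.7),(370,210.3)],'side':[(215,228.8),(255.3,210.8),(264.5,218.8),(223.3,237.7)]}
for n in q:
    W=plane(c[n],q[n],4)[:,:2]; r=cv2.minAreaRect(W.astype(np.float32)); print(n,W.round().tolist(),np.round(r[0],1),np.round(r[1],1),r[2])
print('pin',plane(c['scene'],[(254,258)],19),plane(c['side'],[(298,319)],19))
print('screws',plane(c['side'],[(308,317),(346,315)],24))
```

```text
scene [[442.0, 176.0], [435.0, 223.0], [565.0, 232.0], [569.0, 187.0]] [502.4 204.8] [130.5  47.3] 4.823550701141357
side [[433.0, 218.0], [562.0, 231.0], [565.0, 186.0], [435.0, 173.0]] [498.1 201.9] [131.9  45. ] 5.5655622482299805
pin [[ 442.79060605 -185.06711737   19.        ]] [[ 436.27078106 -186.28276046   19.        ]]
screws [[ 455.41143112 -197.11769246   24.        ]
 [ 529.14033883 -237.49610946   24.        ]]
```

Emit:
jog_arm --rows '[{"turn": -0.061,"hand": 1},{"turn": -0.061,"hand": 1},{"turn": -0.061,"hand": 1},{"turn": -0.061,"hand": 1},{"dx": -0.091,"dy": -0.148,"hand": 1},{"dx": -0.091,"dy": -0.148,"hand": 1},{"dx": -0.091,"dy": -0.148,"hand": 1},{"dx": -0.091,"dy": -0.148,"hand": 1},{"dx": -0.091,"dy": -0.148,"hand": 1},{"dx": -0.091,"dy": -0.148,"hand": 1}]'

```text
$.rows[0]: bad value
```

Emit:
jog_arm --rows '[{"dx": -0.091,"dy": -0.148,"hand": 1},{"dx": -0.091,"dy": -0.148,"hand": 1},{"dx": -0.091,"dy": -0.148,"hand": 1},{"dx": -0.091,"dy": -0.148,"hand": 1},{"dx": -0.091,"dy": -0.148,"hand": 1},{"dx": -0.091,"dy": -0.148,"hand": 1},{"dx": -0.091,"dy": -0.148,"hand": 1},{"dx": -0.091,"dy": -0.148,"hand": 1},{"dx": -0.091,"dy": -0.148,"hand": 1},{"hand": 1}]'

```text
$.rows[0]: bad value
```

Run:
```python
from h import *
s=env.sense();print(s['tcp_pos'],s['eef_rot'],s['joint_pos'].round(2))
c=snap('wrist');save('w1',c['img']);np.save('w1.npy',c['z'])
hsv=cv2.cvtColor(c['img'],cv2.COLOR_RGB2HSV);print(c['z'][240,320],c['o'])
m=((hsv[...,1]<110)&(hsv[...,2]>90)).astype(np.uint8)
for k in cv2.findContours(m,0,1)[0]:
    if cv2.contourArea(k)>3000:
        W=plane(c,k.reshape(-1,2),4)[:,:2];r=cv2.minAreaRect(W.astype(np.float32));print(cv2.boundingRect(k),r)
P=cloud(c);t=(abs(P[...,2]-60)<4)&(m>0);q=P[t];r=cv2.minAreaRect(q[:,:2].astype(np.float32));print('top',t.sum(),q.mean(0),r)
```

```text
[187.60836944 622.21945874 199.57281575] [-3.14121120e+00  6.25756482e-05  2.84882472e+00] [-1.26  0.32 -0.07  1.45  0.02  1.37 -0.06]
388.65878 [123.35486562 640.21858379 373.89461605]
(467, 57, 173, 251) ((249.0200958251953, 870.2198486328125), (188.65472412109375, 249.2246551513672), 85.52862548828125)
top 0 [nan nan nan] ((0.0, 0.0), (0.0, 0.0), 0.0)<stdin>:9: RuntimeWarning: Mean of empty slice.
  ret = um.true_divide(
```

View pics/w1.png

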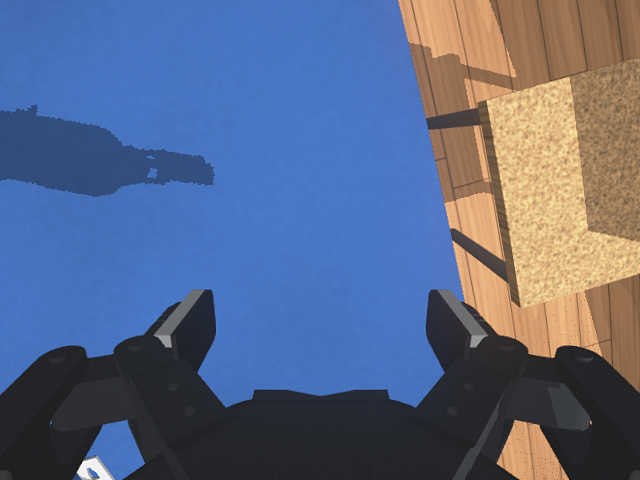

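That picture shows the arm hasn't moved: table, chair, and the fingertips at about (200,310) and (440,310). The call was refused, so I'll give every row all five fields.

Emit:
jog_arm --rows '[{"dx": 0,"dy": 0,"dz": 0,"turn": -0.061,"hand": 1},{"dx": 0,"dy": 0,"dz": 0,"turn": -0.061,"hand": 1},{"dx": 0,"dy": 0,"dz": 0,"turn": -0.061,"hand": 1},{"dx": 0,"dy": 0,"dz": 0,"turn": -0.061,"hand": 1},{"dx": -0.091,"dy": -0.148,"dz": 0,"turn": 0,"hand": 1},{"dx": -0.091,"dy": -0.148,"dz": 0,"turn": 0,"hand": 1},{"dx": -0.091,"dy": -0.148,"dz": 0,"turn": 0,"hand": 1},{"dx": -0.091,"dy": -0.148,"dz": 0,"turn": 0,"hand": 1},{"dx": -0.091,"dy": -0.148,"dz": 0,"turn": 0,"hand": 1},{"dx": -0.091,"dy": -0.148,"dz": 0,"turn": 0,"hand": 1}]'

```text
time: 1.23
tcp_pos: [313.3, 453.9, 200.1]
eef_rot: [3.141, 0.0, -3.051]
contact_force: [1.3, -0.6, -0.5]
grip_width: 85.9
grasp_force: 0.0
```

Emit:
jog_arm --rows '[{"dx": -0.091,"dy": -0.148,"dz": 0,"turn": 0,"hand": 1},{"dx": -0.091,"dy": -0.148,"dz": 0,"turn": 0,"hand": 1},{"dx": -0.091,"dy": -0.148,"dz": 0,"turn": 0,"hand": 1},{"dx": -0.091,"dy": -0.148,"dz": 0,"turn": 0,"hand": 1},{"dx": -0.091,"dy": -0.148,"dz": 0,"turn": 0,"hand": 1},{"dx": -0.091,"dy": -0.148,"dz": 0,"turn": 0,"hand": 1},{"dx": -0.091,"dy": -0.148,"dz": 0,"turn": 0,"hand": 1},{"dx": -0.091,"dy": -0.148,"dz": 0,"turn": 0,"hand": 1},{"dx": 0,"dy": 0,"dz": 0,"turn": 0,"hand": 1},{"dx": 0,"dy": 0,"dz": 0,"turn": 0,"hand": 1}]'

```text
time: 2.07
tcp_pos: [480.2, 230.3, 200.0]
eef_rot: [-3.142, 0.001, -3.057]
contact_force: [-0.1, 1.3, 0.2]
grip_width: 85.4
grasp_force: 0.0
```

```bash
cat > m.py <<'E'
from h import *
s=env.sense();print(s['tcp_pos'],s['eef_rot'],s['joint_pos'].round(2))
c=snap('wrist');save('w2',c['img'])
hsv=cv2.cvtColor(c['img'],cv2.COLOR_RGB2HSV)
m=((hsv[...,1]<110)&(hsv[...,2]>90)).astype(np.uint8)
P=cloud(c)
for k in cv2.findContours(m,0,1)[0]:
    if cv2.contourArea(k)>1500:
        W=plane(c,k.reshape(-1,2),4)[:,:2];r=cv2.minAreaRect(W.astype(np.float32));print(cv2.boundingRect(k),r)
for lo,hi in((56,64),(2,7)):
    t=(P[...,2]>lo)&(P[...,2]<hi)&(m>0)&(abs(P[...,0]-500)<90)&(abs(P[...,1]-203)<60);q=P[t]
    if t.sum()>20: r=cv2.minAreaRect(q[:,:2].astype(np.float32));print('z',lo,hi,t.sum(),q.mean(0),r)
E
python3 m.py
```

```text
[480.21878922 230.26429978 200.04317593] [-3.14154307e+00  5.68103737e-04 -3.05650782e+00] [-0.71  0.07  0.23  1.75 -0.02  1.32  1.17]
(73, 420, 58, 60) ((848.0885009765625, -38.292152404785156), (41.56895065307617, 151.1273193359375), 61.299617767333984)
(48, 303, 72, 49) ((658.7322387695312, -42.312355041503906), (34.03590774536133, 117.58269500732422), 40.99050521850586)
(485, 221, 103, 127) ((553.6342163085938, 478.45281982421875), (78.56692504882812, 142.1779327392578), 77.11107635498047)
(274, 158, 44, 120) ((498.0277404785156, 204.41278076171875), (129.65065002441406, 44.59724044799805), 4.755581378936768)
z 56 64 881 [490.41940373 204.43051203  60.23906318] ((491.1481628417969, 204.41212463378906), (61.58028030395508, 12.174415588378906), 3.7840206623077393)
z 2 7 3482 [494.04194162 205.37869574   4.37881406] ((498.6810302734375, 204.69204711914062), (128.9096221923828, 44.203067779541016), 4.701113224029541)
```

View pics/w2.png

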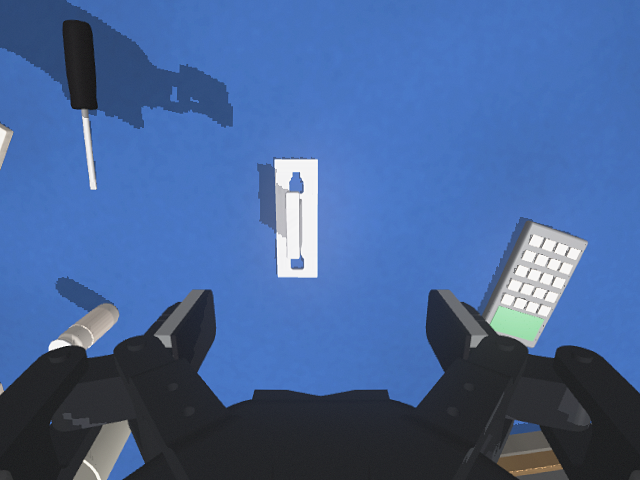

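The wrist view shows the bracket at (296,218), lip towards the top of the picture (world -x). The rib centre is at (498.3, 204.5) with yaw 0.08, and the tool is already aligned.

Emit:
jog_arm --rows '[{"dx": -0.079,"dy": -0.136,"dz": 0,"turn": 0,"hand": 1},{"dx": 0,"dy": 0,"dz": 0.12,"turn": 0,"hand": 1},{"dx": 0,"dy": 0,"dz": 0.12,"turn": 0,"hand": 1},{"dx": 0,"dy": 0,"dz": 0.12,"turn": 0,"hand": 1},{"dx": 0,"dy": 0,"dz": 0.12,"turn": 0,"hand": 1},{"dx": 0,"dy": 0,"dz": 0.12,"turn": 0,"hand": 1},{"dx": 0,"dy": 0,"dz": 0.12,"turn": 0,"hand": 1},{"dx": 0,"dy": 0,"dz": 0.12,"turn": 0,"hand": 1},{"dx": 0,"dy": 0,"dz": 0,"turn": 0,"hand": 1},{"dx": 0,"dy": 0,"dz": 0,"turn": 0,"hand": 1}]'

```text
time: 2.95
tcp_pos: [495.3, 208.1, 31.0]
eef_rot: [-3.141, -0.003, -3.049]
contact_force: [0.2, 0.6, 0.8]
grip_width: 85.3
grasp_force: 0.0
```

Emit:
jog_arm --rows '[{"dx": -0.013,"dy": -0.019,"dz": 0.04,"turn": 0,"hand": 1},{"dx": 0,"dy": 0,"dz": 0.047,"turn": 0,"hand": 1},{"dx": 0,"dy": 0,"dz": 0,"turn": 0,"hand": 0},{"dx": 0,"dy": 0,"dz": 0,"turn": 0,"hand": -0.4},{"dx": 0,"dy": 0,"dz": 0,"turn": 0,"hand": -0.6},{"dx": 0,"dy": 0,"dz": 0,"turn": 0,"hand": -1},{"dx": 0,"dy": 0,"dz": 0,"turn": 0,"hand": -1},{"dx": 0,"dy": 0,"dz": 0,"turn": 0,"hand": -1},{"dx": 0,"dy": 0,"dz": 0,"turn": 0,"hand": -1},{"dx": 0,"dy": 0,"dz": 0,"turn": 0,"hand": -1}]'

```text
time: 3.78
tcp_pos: [500.1, 203.8, 14.7]
eef_rot: [3.141, 0.0, -3.051]
contact_force: [0.8, 0.6, 1.5]
grip_width: 10.5
grasp_force: 61.8
```

Emit:
jog_arm --rows '[{"dx": 0,"dy": 0,"dz": 0,"turn": 0,"hand": -1},{"dx": 0,"dy": 0,"dz": 0,"turn": 0,"hand": -1},{"dx": 0,"dy": 0,"dz": 0,"turn": 0,"hand": -1},{"dx": 0,"dy": 0,"dz": 0,"turn": 0,"hand": -1}]'

```text
time: 4.12
tcp_pos: [500.1, 203.8, 14.7]
eef_rot: [3.141, 0.0, -3.051]
contact_force: [-0.4, 1.4, 2.4]
grip_width: 10.2
grasp_force: 61.9
```

Emit:
jog_arm --rows '[{"dx": 0,"dy": 0,"dz": -0.03,"turn": 0,"hand": -1},{"dx": 0,"dy": 0,"dz": -0.1,"turn": 0,"hand": -1},{"dx": 0,"dy": 0,"dz": -0.15,"turn": 0,"hand": -1},{"dx": 0,"dy": 0,"dz": -0.15,"turn": 0,"hand": -1},{"dx": 0,"dy": 0,"dz": -0.15,"turn": 0.059,"hand": -1},{"dx": 0,"dy": 0,"dz": -0.15,"turn": 0.059,"hand": -1},{"dx": 0,"dy": 0,"dz": -0.15,"turn": 0.059,"hand": -1},{"dx": 0,"dy": 0,"dz": -0.15,"turn": 0.059,"hand": -1},{"dx": 0,"dy": 0,"dz": 0,"turn": 0.059,"hand": -1},{"dx": 0,"dy": 0,"dz": 0,"turn": 0.059,"hand": -1}]'

```text
time: 4.95
tcp_pos: [501.0, 203.4, 222.8]
eef_rot: [3.139, 0.002, 2.671]
contact_force: [0.7, -0.9, -2.2]
grip_width: 10.5
grasp_force: 61.4
```

Emit:
jog_arm --rows '[{"dx": -0.11,"dy": -0.135,"dz": 0,"turn": 0,"hand": -1},{"dx": -0.11,"dy": -0.135,"dz": 0,"turn": 0,"hand": -1},{"dx": -0.11,"dy": -0.135,"dz": 0,"turn": 0,"hand": -1},{"dx": -0.11,"dy": -0.135,"dz": 0,"turn": 0,"hand": -1},{"dx": -0.11,"dy": -0.135,"dz": 0,"turn": 0,"hand": -1},{"dx": -0.11,"dy": -0.135,"dz": 0,"turn": 0,"hand": -1},{"dx": -0.11,"dy": -0.135,"dz": 0,"turn": 0,"hand": -1},{"dx": -0.11,"dy": -0.135,"dz": 0,"turn": 0,"hand": -1},{"dx": -0.11,"dy": -0.135,"dz": 0,"turn": 0,"hand": -1},{"dx": -0.11,"dy": -0.135,"dz": 0,"turn": 0,"hand": -1}]'

```text
time: 5.78
tcp_pos: [574.7, -138.5, 220.2]
eef_rot: [-3.141, -0.001, 2.676]
contact_force: [0.8, -0.0, -1.2]
grip_width: 10.6
grasp_force: 61.5
```

Emit:
jog_arm --rows '[{"dx": -0.11,"dy": -0.135,"dz": 0,"turn": 0,"hand": -1},{"dx": -0.11,"dy": -0.135,"dz": 0,"turn": 0,"hand": -1},{"dx": -0.11,"dy": -0.135,"dz": 0,"turn": 0,"hand": -1},{"dx": -0.11,"dy": -0.135,"dz": 0,"turn": 0,"hand": -1},{"dx": 0,"dy": 0,"dz": 0,"turn": 0,"hand": -1},{"dx": 0,"dy": 0,"dz": 0,"turn": 0,"hand": -1},{"dx": 0,"dy": 0,"dz": 0,"turn": 0,"hand": -1},{"dx": 0,"dy": 0,"dz": 0,"turn": 0,"hand": -1}]'

```text
time: 6.45
tcp_pos: [605.6, -270.8, 220.1]
eef_rot: [3.14, -0.001, 2.678]
contact_force: [-0.0, 0.9, -1.4]
grip_width: 10.4
grasp_force: 61.4
```

Run:
```python
from h import *
s=env.sense();print(s)
c=snap('wrist');save('w3',c['img']); import pickle; pickle.dump(c,open('w3.pkl','wb'))
```

```text
{'time': 6.45, 'joint_pos': array([-0.09079369,  0.38502708,  0.63651459,  1.40408144, -0.22859984,
        1.42748106,  1.65045927]), 'dq': array([-0.01126613, -0.0102378 , -0.00612983, -0.00088082,  0.00292399,
       -0.0037684 ,  0.00049569]), 'joint_torque': array([ 1.01961438e+00, -4.71369588e+01,  8.20977956e+00, -3.17481065e+01,
        1.10363646e-01, -6.75688134e-03, -2.97290891e-03]), 'tcp_pos': array([ 605.61578893, -270.75251018,  220.07975425]), 'eef_rot': array([ 3.14046593e+00, -1.15388809e-03,  2.67794903e+00]), 'contact_force': array([-0.0058084 ,  0.86881931, -1.40319392]), 'ft_torque': array([-0.01415296, -0.02039977,  0.00531111]), 'grasp_force': 61.40689015388489, 'grip_width': 10.432485424214704}
```

View pics/w3.png

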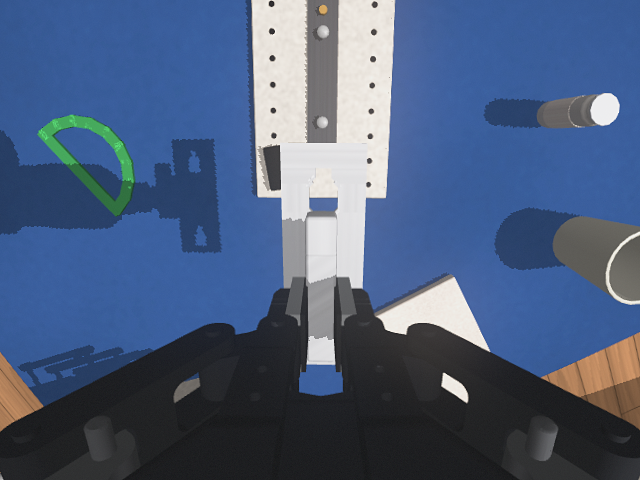

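The screws show at (322,32) and (321,122), the pin at (323,10). The held plate's rear edge is at row 143, columns 281–366, and the eraser sits clear beside it at (272,168). Next I measure the screws and the held bracket together in the tool frame.

Run:
```python
from h import *
import pickle; c=pickle.load(open('w3.pkl','rb'))
hsv=cv2.cvtColor(c['img'],cv2.COLOR_RGB2HSV)
tcp=np.array([605.62,-270.75,220.08]);yaw=2.678
R=Ro.from_euler('xyz',[np.pi,0,yaw]).as_matrix()
tool=lambda W:(W-tcp)@R
sc=[]
for (u,v) in((322,32),(321,122)):
    w=hsv[v-12:v+13,u-12:u+13]; m=((w[...,2]>130)).astype(np.uint8)
    n,l,st,ce=cv2.connectedComponentsWithStats(m); i=l[12,12]; uv=ce[i]+[u-12,v-12]
    W=plane(c,[uv],21.5)[0]; sc.append(W); print('screw',uv,st[i],W.round(1),'depth',depthpts(c,[(u,v)]).round(1))
d=sc[0]-sc[1]; print('dist',np.linalg.norm(d),'screw axis yaw',np.degrees(np.arctan2(-d[1],-d[0])),'tool yaw-180',np.degrees(yaw)-180)
mid=(sc[0]+sc[1])/2; print('mid',mid,'tool',tool(mid))
print('pin',plane(c,[(323,10)],19),'dist mid',np.linalg.norm((plane(c,[(323,10)],19)[0]-mid)[:2]))
# panel edges at 12: left/right edges at given rows
P=cloud(c); z=P[...,2]
pm=(abs(z-12)<5)
for r in (60,90,110):
    x=np.where(pm[r,200:450])[0]+200; W=plane(c,[(x.min(),r),(x.max(),r)],12); print('row',r,x.min(),x.max(),W.round(1).tolist(), 'mid tool',tool(W.mean(0)).round(1))
# held plate
T=tool(P.reshape(-1,3)).reshape(P.shape)
g=(abs(T[...,0])<90)&(abs(T[...,1])<40)&(hsv[...,1]<60)
pl=g&(T[...,2]>0)&(T[...,2]<20)&(T[...,0]>20); q=T[pl]; print('plate tool z',np.percentile(q[:,2],[5,50,95]),'x',np.percentile(q[:,0],[0.5,50,99.5]),'y',np.percentile(q[:,1],[.5,99.5]), pl.sum())
for r in (160,180,205):
    x=np.where(pl[r])[0]; Q=T[r,[x.min(),x.max()]]; print(r,x.min(),x.max(),Q.round(1).tolist(),'mid y',Q[:,1].mean())
t=g&(T[...,2]<-35);q=T[t];
if t.sum(): print('lip',t.sum(),np.percentile(q,[.5,50,99.5],axis=0))
```

```text
screw [322.92741935  31.10483871] [  7   5  13  13 124] [ 455.3 -194.7   21.5] depth [[ 456.3 -196.2   24.3]]
screw [322.10909091 121.78181818] [  8   6  11  13 110] [ 530.2 -232.9   21.5] depth [[ 530.  -234.1   23.6]]
dist 84.10709695516269 screw axis yaw -27.018069216599713 tool yaw-180 -26.561902463965538
mid [ 492.75828545 -213.80998225   21.5       ] tool [126.41091116   0.46235394 198.58      ]
pin [[ 437.85117384 -185.92412629   19.        ]] dist mid 61.5825613933972
row 60 253 392 [[445.5, -267.5, 12.0], [507.3, -143.6, 12.0]] mid tool [144.7   0.5 208.1]
row 90 254 390 [[471.0, -280.3, 12.0], [532.4, -157.2, 12.0]] mid tool [116.2   0.  208.1]
row 110 255 389 [[488.5, -288.8, 12.0], [549.8, -166.1, 12.0]] mid tool [9.670e+01 1.000e-01 2.081e+02]
plate tool z [ 8.71562764  9.92365827 11.11272732] x [20.32829424 47.43503313 64.95289473] y [-22.0528146   21.64171673] 5831
160 280 366 [[56.6, -22.1, 9.5], [56.6, 21.5, 9.4]] mid y -0.3138881769611892
180 281 366 [[46.3, -22.0, 10.9], [46.5, 21.8, 9.6]] mid y -0.09742861729607988
205 282 365 [[33.2, -21.9, 11.1], [33.5, 21.7, 9.4]] mid y -0.09334025188209338
lip 54273 [[ -17.68331783  -39.61061513 -174.40152719]
 [  11.97445063    0.68306656 -108.8902004 ]
 [  66.26082482   39.75147363  -41.12867895]]
```

Emit:
jog_arm --rows '[{"dx": 0,"dy": -0.002,"dz": 0,"turn": 0.005,"hand": -1},{"dx": 0.131,"dy": 0,"dz": 0,"turn": 0,"hand": -1},{"dx": 0.131,"dy": 0,"dz": 0,"turn": 0,"hand": -1},{"dx": 0.131,"dy": 0,"dz": 0,"turn": 0,"hand": -1},{"dx": 0.131,"dy": 0,"dz": 0.1,"turn": 0,"hand": -1},{"dx": 0.131,"dy": 0,"dz": 0.15,"turn": 0,"hand": -1},{"dx": 0,"dy": 0,"dz": 0.15,"turn": 0,"hand": -1},{"dx": 0,"dy": 0,"dz": 0.15,"turn": 0,"hand": -1},{"dx": 0,"dy": 0,"dz": 0.15,"turn": 0,"hand": -1},{"dx": 0,"dy": 0,"dz": 0.1,"turn": 0,"hand": -1}]'

```text
time: 7.33
tcp_pos: [487.5, -211.4, 58.3]
eef_rot: [3.141, -0.002, 2.67]
contact_force: [-0.4, -0.4, -1.7]
grip_width: 10.4
grasp_force: 61.4
```

Emit:
jog_arm --rows '[{"dx": 0,"dy": 0,"dz": 0,"turn": 0,"hand": -1},{"dx": 0,"dy": 0,"dz": 0,"turn": 0,"hand": -1},{"dx": 0,"dy": 0,"dz": 0,"turn": 0,"hand": -1},{"dx": 0,"dy": 0,"dz": 0,"turn": 0,"hand": -1},{"dx": 0,"dy": 0,"dz": 0,"turn": 0,"hand": -1},{"dx": 0,"dy": 0,"dz": 0,"turn": 0,"hand": -1}]'

```text
time: 7.83
tcp_pos: [489.7, -213.4, 61.7]
eef_rot: [3.141, 0.002, 2.668]
contact_force: [-0.2, 0.2, -2.4]
grip_width: 10.0
grasp_force: 61.4
```

```bash
cat > where.py <<'E'
from h import *
s=env.sense();print(s['time'],s['tcp_pos'].round(2),s['eef_rot'].round(4),'F',s['contact_force'].round(1),'M',s['ft_torque'].round(2))
m=np.array([492.76,-213.81]);y=np.radians(-27.02);a=np.array([np.cos(y),np.sin(y)]);b=np.array([-a[1],a[0]])
d=s['tcp_pos'][:2]-m; print('TCP vs strip mid, panel axes',(d@a).round(2),(d@b).round(2),'yaw err',np.degrees(s['eef_rot'][2])-180+27.02, 'Fpanel',(s['contact_force'][:2]@a).round(1),(s['contact_force'][:2]@b).round(1))
E
python3 where.py
python3 - <<'E'
from h import *
c=snap('wrist');save('w4',c['img'])
E
```

```text
7.8333 [ 489.68 -213.45   61.68] [3.1407e+00 2.2000e-03 2.6682e+00] F [-0.2  0.2 -2.4] M [-0.04 -0.02 -0.  ]
TCP vs strip mid, panel axes -2.91 -1.07 yaw err -0.10174138157902846 Fpanel -0.2 0.2
```

View pics/w4.png

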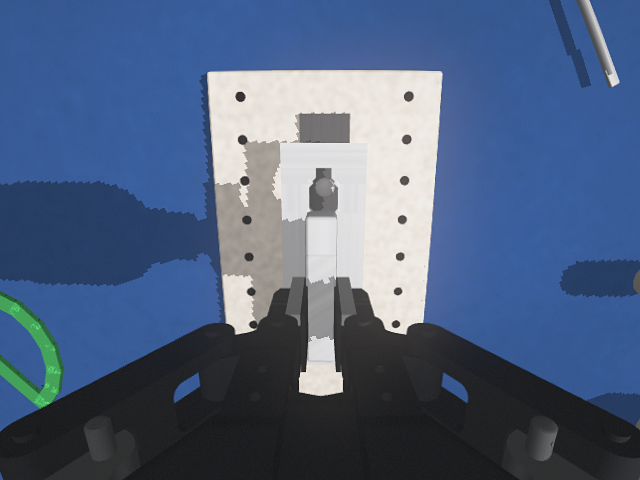

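Through the rear keyhole, around (323,190), the rear screw head shows at (324,187). I'll measure its offset from the entry in the tool frame.

```bash
cat > off.py <<'E'
from h import *
import sys
s=env.sense(); c=snap('wrist'); g=cv2.cvtColor(c['img'],cv2.COLOR_RGB2GRAY)
R=Ro.from_euler('xyz',s['eef_rot']).as_matrix(); tcp=s['tcp_pos']; tool=lambda W:(W-tcp)@R
zt=tcp[2]-10.3
f=lambda uv,z: tool(plane(c,uv,z))[:,:2].round(2).tolist()
# rear edge row via gradient in cols 345..360 (sub-pixel), side edges
sub=g[125:160,345:362].mean(1); print('rear edge profile',sub.round().astype(int).tolist())
print('row180',g[180,272:290].tolist(),g[180,358:376].tolist())
cv2.imwrite('pics/k.png',cv2.resize(c['img'][135:225,280:370,::-1],None,fx=6,fy=6,interpolation=cv2.INTER_CUBIC))
print('rear edge tool',f([(323,143.)],zt),'screw',f([(324,187)],21.5))
E
python3 off.py
```

```text
rear edge profile [197, 196, 197, 197, 197, 197, 197, 197, 197, 197, 197, 196, 197, 197, 198, 199, 201, 199, 229, 227, 227, 227, 227, 227, 225, 223, 222, 223, 225, 227, 225, 225, 224, 223, 222]
row180 [156, 153, 221, 231, 231, 232, 232, 233, 234, 218, 219, 218, 219, 219, 219, 219, 219, 219] [222, 222, 222, 222, 222, 221, 221, 223, 227, 234, 233, 233, 234, 235, 234, 235, 234, 232]
rear edge tool [[64.9, -0.34]] screw [[38.94, 0.5]]
```

View pics/k.png

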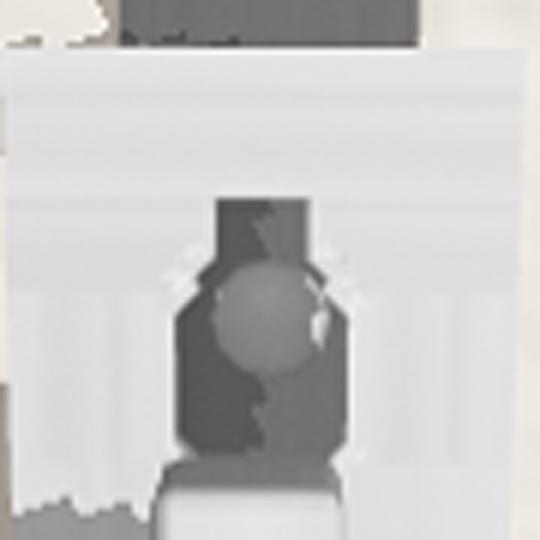

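```bash
cat >> off.py <<'E'
print('screw',f([(325,188)],21.5),'hole mid',f([(323.7,187)],zt), 'front/back of entry', f([(323.7,210.5),(323.7,168)],zt))
E
python3 off.py | tail -1; python3 where.py
```

```text
screw [[38.37, 1.1]] hole mid [[42.73, 0.07]] front/back of entry [[30.36, 0.11], [52.46, 0.05]]
7.9833 [ 489.03 -213.3    60.9 ] [3.1412e+00 8.0000e-04 2.6682e+00] F [-0.  -0.  -1.5] M [-0.06  0.03 -0.01]
TCP vs strip mid, panel axes -3.56 -1.24 yaw err -0.10577787272084649 Fpanel 0.0 -0.0
```

Emit:
jog_arm --rows '[{"dx": 0.0085,"dy": 0.005,"dz": 0,"turn": 0,"hand": -1},{"dx": 0,"dy": 0,"dz": 0.025,"turn": 0,"hand": -1},{"dx": 0,"dy": 0,"dz": 0.025,"turn": 0,"hand": -1},{"dx": 0,"dy": 0,"dz": 0.025,"turn": 0,"hand": -1},{"dx": 0,"dy": 0,"dz": 0,"turn": 0,"hand": -1},{"dx": 0,"dy": 0,"dz": 0,"turn": 0,"hand": -1},{"dx": 0,"dy": 0,"dz": 0,"turn": 0,"hand": -1}]'

```text
time: 8.57
tcp_pos: [487.6, -211.6, 45.3]
eef_rot: [-3.141, -0.0, 2.668]
contact_force: [0.4, -0.1, -1.8]
grip_width: 10.4
grasp_force: 61.4
```

```bash
python3 where.py; python3 off.py >/dev/null
```

```text
8.5667 [ 487.62 -211.65   45.28] [-3.1414e+00 -2.0000e-04  2.6681e+00] F [ 0.4 -0.1 -1.8] M [ 0.03 -0.03 -0.02]
TCP vs strip mid, panel axes -5.56 -0.41 yaw err -0.11190370880499856 Fpanel 0.4 0.1
```

View pics/k.png

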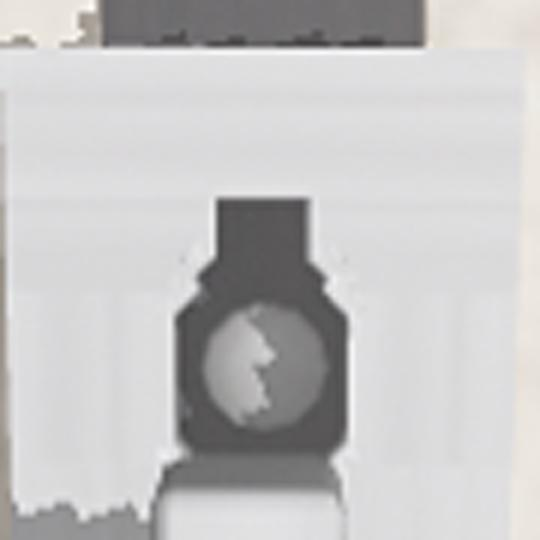

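The head is now at about (266,366) in the crop, near the middle of the entry opening. I'll work out the parallax before lowering.

```bash
cat >> off.py <<'E'
print('A screw',f([(280+266/6,135+366/6)],21.5),'rear edge',f([(323,143.)],zt),'entry',f([(323.7,135+455/6),(323.7,135+283/6),(280+176/6,196),(280+349/6,196)],zt),'slot end',f([(323.7,135+198/6)],zt))
E
python3 off.py | tail -1; python3 where.py
```

```text
A screw [[35.94, 0.55]] rear edge [[64.9, -0.34]] entry [[30.18, 0.11], [45.22, 0.06], [38.03, -7.4], [38.04, 7.62]] slot end [[52.45, 0.05]]
8.6667 [ 487.87 -211.68   45.59] [3.1415e+00 4.0000e-04 2.6681e+00] F [-0.2  0.2 -1.4] M [ 0.02  0.01 -0.06]
TCP vs strip mid, panel axes -5.32 -0.33 yaw err -0.11019908648314569 Fpanel -0.3 0.0
```

Emit:
jog_arm --rows '[{"dx": -0.004,"dy": 0.002,"dz": 0.01,"turn": 0.001,"hand": -1},{"dx": 0,"dy": 0,"dz": 0.01,"turn": 0,"hand": -1},{"dx": 0,"dy": 0,"dz": 0.01,"turn": 0,"hand": -1},{"dx": 0,"dy": 0,"dz": 0.005,"turn": 0,"hand": -1},{"dx": 0,"dy": 0,"dz": 0.005,"turn": 0,"hand": -1},{"dx": 0,"dy": 0,"dz": 0,"turn": 0,"hand": -1},{"dx": 0,"dy": 0,"dz": 0,"turn": 0,"hand": -1}]'

```text
time: 9.25
tcp_pos: [488.5, -211.5, 37.3]
eef_rot: [3.142, -0.0, 2.667]
contact_force: [0.3, -0.6, -1.3]
grip_width: 9.9
grasp_force: 61.4
```

Emit:
jog_arm --rows '[{"dx": 0,"dy": 0,"dz": 0.005,"turn": 0,"hand": -1},{"dx": 0,"dy": 0,"dz": 0.005,"turn": 0,"hand": -1},{"dx": 0,"dy": 0,"dz": 0,"turn": 0,"hand": -1},{"dx": 0,"dy": 0,"dz": 0,"turn": 0,"hand": -1}]'

```text
time: 9.58
tcp_pos: [488.5, -211.5, 35.3]
eef_rot: [3.142, -0.0, 2.667]
contact_force: [0.5, -0.2, -2.0]
grip_width: 10.5
grasp_force: 61.4
```

```bash
python3 where.py
```

```text
9.5833 [ 488.53 -211.5    35.34] [ 3.1416e+00 -1.0000e-04  2.6667e+00] F [ 0.5 -0.2 -2. ] M [-0.05  0.02  0.02]
TCP vs strip mid, panel axes -4.82 0.13 yaw err -0.19072554539472364 Fpanel 0.5 0.1
```

Emit:
jog_arm --rows '[{"dx": 0,"dy": 0,"dz": 0.005,"turn": 0,"hand": -1},{"dx": 0,"dy": 0,"dz": 0.005,"turn": 0,"hand": -1},{"dx": 0,"dy": 0,"dz": 0.005,"turn": 0,"hand": -1},{"dx": 0,"dy": 0,"dz": 0.005,"turn": 0,"hand": -1},{"dx": 0,"dy": 0,"dz": 0,"turn": 0,"hand": -1},{"dx": 0,"dy": 0,"dz": 0,"turn": 0,"hand": -1}]'

```text
time: 10.08
tcp_pos: [488.6, -211.5, 31.4]
eef_rot: [3.142, -0.0, 2.667]
contact_force: [0.8, -0.2, -0.8]
grip_width: 10.1
grasp_force: 61.4
```

Emit:
jog_arm --rows '[{"dx": 0,"dy": 0,"dz": 0.004,"turn": 0,"hand": -1},{"dx": 0,"dy": 0,"dz": 0,"turn": 0,"hand": -1},{"dx": 0,"dy": 0,"dz": 0,"turn": 0,"hand": -1}]'

```text
time: 10.33
tcp_pos: [488.5, -211.5, 30.6]
eef_rot: [3.142, -0.0, 2.667]
contact_force: [1.3, -0.7, -1.7]
grip_width: 10.4
grasp_force: 61.4
```

Emit:
jog_arm --rows '[{"dx": 0,"dy": 0,"dz": 0.003,"turn": 0,"hand": -1},{"dx": 0,"dy": 0,"dz": 0,"turn": 0,"hand": -1},{"dx": 0,"dy": 0,"dz": 0,"turn": 0,"hand": -1}]'

```text
time: 10.58
tcp_pos: [488.6, -211.5, 30.0]
eef_rot: [3.142, 0.0, 2.667]
contact_force: [-0.3, -0.5, -1.6]
grip_width: 10.3
grasp_force: 61.4
```

Emit:
jog_arm --rows '[{"dx": 0,"dy": 0,"dz": 0.003,"turn": 0,"hand": -1},{"dx": 0,"dy": 0,"dz": 0,"turn": 0,"hand": -1},{"dx": 0,"dy": 0,"dz": 0,"turn": 0,"hand": -1}]'

```text
time: 10.83
tcp_pos: [488.6, -211.5, 29.5]
eef_rot: [3.141, -0.0, 2.667]
contact_force: [0.2, 0.5, 0.1]
grip_width: 10.3
grasp_force: 61.7
```

Emit:
jog_arm --rows '[{"dx": 0,"dy": 0,"dz": 0.002,"turn": 0,"hand": -1},{"dx": 0,"dy": 0,"dz": 0,"turn": 0,"hand": -1},{"dx": 0,"dy": 0,"dz": 0,"turn": 0,"hand": -1}]'

```text
time: 11.08
tcp_pos: [488.6, -211.4, 29.4]
eef_rot: [3.141, -0.0, 2.667]
contact_force: [-2.8, 0.6, 5.6]
grip_width: 10.2
grasp_force: 62.3
```

Emit:
jog_arm --rows '[{"dx": 0,"dy": 0,"dz": -0.001,"turn": 0,"hand": -1},{"dx": -0.005,"dy": 0,"dz": 0,"turn": 0,"hand": -1},{"dx": -0.005,"dy": 0,"dz": 0,"turn": 0,"hand": -1},{"dx": -0.005,"dy": 0,"dz": 0,"turn": 0,"hand": -1},{"dx": 0,"dy": 0,"dz": 0,"turn": 0,"hand": -1},{"dx": 0,"dy": 0,"dz": 0,"turn": 0,"hand": -1}]'

```text
time: 11.58
tcp_pos: [489.6, -211.7, 29.4]
eef_rot: [3.141, -0.004, 2.667]
contact_force: [-7.4, 4.8, 10.5]
grip_width: 10.2
grasp_force: 63.0
```

```bash
python3 where.py
```

```text
11.5833 [ 489.58 -211.72   29.44] [ 3.1407 -0.0045  2.6666] F [-7.4  4.8 10.5] M [ 0.83  1.56 -0.09]
TCP vs strip mid, panel axes -3.79 0.42 yaw err -0.19578023399814626 Fpanel -8.8 0.9
```

Emit:
jog_arm --rows '[{"dx": 0,"dy": 0,"dz": -0.003,"turn": 0,"hand": -1},{"dx": 0,"dy": 0,"dz": 0,"turn": 0,"hand": -1},{"dx": 0,"dy": 0,"dz": 0,"turn": 0,"hand": -1}]'

```text
time: 11.83
tcp_pos: [491.2, -212.9, 29.5]
eef_rot: [-3.142, 0.0, 2.667]
contact_force: [-0.8, 0.5, 0.4]
grip_width: 10.1
grasp_force: 61.6
```

```bash
python3 where.py; python3 off.py | tail -1
```

```text
11.8333 [ 491.19 -212.93   29.52] [-3.1415e+00  1.0000e-04  2.6666e+00] F [-0.8  0.5  0.4] M [0.11 0.24 0.05]
TCP vs strip mid, panel axes -1.8 0.07 yaw err -0.19646445473456353 Fpanel -0.9 0.1
A screw [[38.39, 0.39]] rear edge [[64.9, -0.34]] entry [[30.17, 0.11], [45.22, 0.06], [38.03, -7.4], [38.04, 7.62]] slot end [[52.45, 0.05]]
```

View pics/k.png

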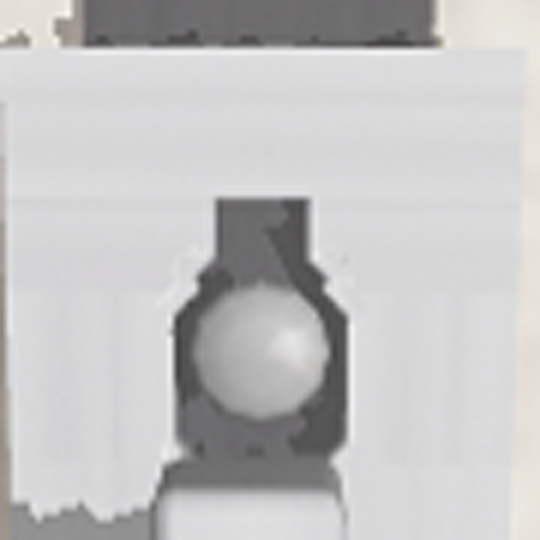

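The crop shows the head at (260,350), inside the plate and starting towards the slot. Light lifting freed the slide, so it was friction, and I'll carry on gently.

Emit:
jog_arm --rows '[{"dx": -0.005,"dy": 0,"dz": 0,"turn": 0,"hand": -1},{"dx": -0.005,"dy": 0,"dz": 0,"turn": 0,"hand": -1},{"dx": -0.005,"dy": 0,"dz": 0,"turn": 0,"hand": -1},{"dx": 0,"dy": 0,"dz": 0,"turn": 0,"hand": -1},{"dx": 0,"dy": 0,"dz": 0,"turn": 0,"hand": -1}]'

```text
time: 12.3
tcp_pos: [494.3, -214.6, 29.7]
eef_rot: [-3.141, 0.001, 2.667]
contact_force: [-0.2, 0.3, -1.6]
grip_width: 10.1
grasp_force: 61.5
```

```bash
python3 where.py
```

```text
12.3 [ 494.29 -214.56   29.74] [-3.1414e+00  8.0000e-04  2.6666e+00] F [-0.2  0.3 -1.6] M [-0.   -0.02  0.02]
TCP vs strip mid, panel axes 1.71 0.03 yaw err -0.19718775249263487 Fpanel -0.3 0.2
```

Emit:
jog_arm --rows '[{"dx": -0.005,"dy": 0,"dz": 0,"turn": 0,"hand": -1},{"dx": -0.005,"dy": 0,"dz": 0,"turn": 0,"hand": -1},{"dx": -0.005,"dy": 0,"dz": 0,"turn": 0,"hand": -1},{"dx": -0.005,"dy": 0,"dz": 0,"turn": 0,"hand": -1},{"dx": 0,"dy": 0,"dz": 0,"turn": 0,"hand": -1},{"dx": 0,"dy": 0,"dz": 0,"turn": 0,"hand": -1}]'

```text
time: 12.8
tcp_pos: [497.6, -216.2, 29.8]
eef_rot: [3.142, 0.0, 2.667]
contact_force: [-1.7, -0.1, -0.7]
grip_width: 10.5
grasp_force: 61.5
```

```bash
python3 where.py
```

```text
12.8 [ 497.64 -216.22   29.84] [3.1416e+00 3.0000e-04 2.6666e+00] F [-1.7 -0.1 -0.7] M [ 0.02  0.01 -0.01]
TCP vs strip mid, panel axes 5.44 0.07 yaw err -0.19562063417434317 Fpanel -1.5 -0.8
```

Emit:
jog_arm --rows '[{"dx": -0.005,"dy": 0,"dz": 0,"turn": 0,"hand": -1},{"dx": 0,"dy": 0,"dz": 0,"turn": 0,"hand": -1},{"dx": 0,"dy": 0,"dz": 0,"turn": 0,"hand": -1}]'

```text
time: 13.05
tcp_pos: [498.4, -216.6, 29.8]
eef_rot: [3.142, 0.0, 2.667]
contact_force: [0.4, -0.4, -2.3]
grip_width: 10.3
grasp_force: 61.5
```

Emit:
jog_arm --rows '[{"dx": -0.004,"dy": 0,"dz": 0,"turn": 0,"hand": -1},{"dx": 0,"dy": 0,"dz": 0,"turn": 0,"hand": -1},{"dx": 0,"dy": 0,"dz": 0,"turn": 0,"hand": -1}]'

```text
time: 13.3
tcp_pos: [499.1, -217.0, 29.8]
eef_rot: [3.142, 0.0, 2.667]
contact_force: [-0.0, 0.5, -1.9]
grip_width: 10.2
grasp_force: 61.4
```

```bash
python3 where.py
```

```text
13.3 [ 499.12 -216.95   29.77] [3.1416e+00 1.0000e-04 2.6666e+00] F [-0.   0.5 -1.9] M [-0.   -0.03 -0.02]
TCP vs strip mid, panel axes 7.09 0.09 yaw err -0.19334715275250502 Fpanel -0.2 0.5
```

Emit:
jog_arm --rows '[{"dx": -0.004,"dy": 0,"dz": 0,"turn": 0,"hand": -1},{"dx": 0,"dy": 0,"dz": 0,"turn": 0,"hand": -1},{"dx": 0,"dy": 0,"dz": 0,"turn": 0,"hand": -1}]'

```text
time: 13.55
tcp_pos: [499.8, -217.4, 29.8]
eef_rot: [3.142, 0.0, 2.666]
contact_force: [-0.4, 0.0, -1.3]
grip_width: 10.4
grasp_force: 61.4
```

Emit:
jog_arm --rows '[{"dx": -0.003,"dy": 0,"dz": 0,"turn": 0,"hand": -1},{"dx": 0,"dy": 0,"dz": 0,"turn": 0,"hand": -1},{"dx": 0,"dy": 0,"dz": 0,"turn": 0,"hand": -1}]'

```text
time: 13.8
tcp_pos: [500.3, -217.6, 29.8]
eef_rot: [3.142, -0.0, 2.667]
contact_force: [0.0, -0.8, -1.9]
grip_width: 10.4
grasp_force: 61.4
```

```bash
python3 where.py
```

```text
13.8 [ 500.32 -217.58   29.8 ] [ 3.1415 -0.      2.6666] F [ 0.  -0.8 -1.9] M [-0.03 -0.04  0.02]
TCP vs strip mid, panel axes 8.44 0.08 yaw err -0.19410473210522738 Fpanel 0.4 -0.7
```

Emit:
jog_arm --rows '[{"dx": -0.003,"dy": 0,"dz": 0,"turn": 0,"hand": -1},{"dx": 0,"dy": 0,"dz": 0,"turn": 0,"hand": -1},{"dx": 0,"dy": 0,"dz": 0,"turn": 0,"hand": -1}]'

```text
time: 14.05
tcp_pos: [500.5, -217.7, 29.7]
eef_rot: [3.141, -0.001, 2.667]
contact_force: [-0.5, -0.1, -1.3]
grip_width: 10.2
grasp_force: 61.5
```

Emit:
jog_arm --rows '[{"dx": -0.003,"dy": 0,"dz": 0,"turn": 0,"hand": -1},{"dx": 0,"dy": 0,"dz": 0,"turn": 0,"hand": -1},{"dx": 0,"dy": 0,"dz": 0,"turn": 0,"hand": -1}]'

```text
time: 14.3
tcp_pos: [500.6, -217.7, 29.7]
eef_rot: [3.141, -0.002, 2.667]
contact_force: [-3.8, 3.4, 2.0]
grip_width: 10.2
grasp_force: 61.8
```

```bash
python3 where.py
python3 - <<'E'
from h import *
c=snap('wrist');cv2.imwrite('pics/k2.png',cv2.resize(c['img'][60:225,260:390,::-1],None,fx=3.6,fy=3.6,interpolation=cv2.INTER_CUBIC))
E
```

```text
14.3 [ 500.59 -217.69   29.67] [ 3.1414e+00 -1.9000e-03  2.6667e+00] F [-3.8  3.4  2. ] M [0.39 0.95 0.01]
TCP vs strip mid, panel axes 8.74 0.1 yaw err -0.19152661333013654 Fpanel -4.9 1.3
```

View pics/k2.png

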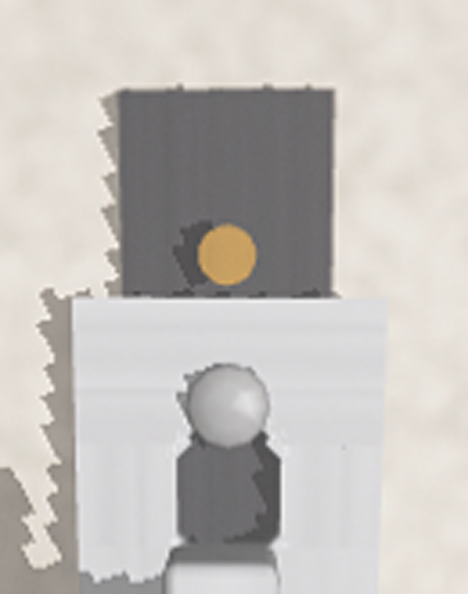

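At the end of the travel: 5 N on the stop, the brass pin at (227,254) standing up behind the plate's rear edge, and the screw at the slot's end. I'll relax and release.

Emit:
jog_arm --rows '[{"dx": 0.002,"dy": 0,"dz": 0,"turn": 0,"hand": -1},{"dx": 0,"dy": 0,"dz": 0,"turn": 0,"hand": -1},{"dx": 0,"dy": 0,"dz": 0,"turn": 0,"hand": -0.6},{"dx": 0,"dy": 0,"dz": 0,"turn": 0,"hand": -0.4},{"dx": 0,"dy": 0,"dz": 0,"turn": 0,"hand": -0.2},{"dx": 0,"dy": 0,"dz": 0,"turn": 0,"hand": -0.2},{"dx": 0,"dy": 0,"dz": 0,"turn": 0,"hand": -0.2},{"dx": 0,"dy": 0,"dz": 0,"turn": 0,"hand": -0.2}]'

```text
time: 15.02
tcp_pos: [501.4, -218.1, 30.0]
eef_rot: [3.141, 0.001, 2.667]
contact_force: [0.4, -0.1, -0.3]
grip_width: 34.0
grasp_force: 0.0
```

Emit:
jog_arm --rows '[{"dx": 0,"dy": 0,"dz": -0.02,"turn": 0,"hand": -0.2},{"dx": 0,"dy": 0,"dz": -0.05,"turn": 0,"hand": -0.2},{"dx": 0,"dy": 0,"dz": -0.1,"turn": 0,"hand": -0.2},{"dx": 0,"dy": 0,"dz": -0.15,"turn": 0,"hand": -0.2},{"dx": 0,"dy": 0,"dz": -0.15,"turn": 0,"hand": -0.2},{"dx": 0,"dy": 0,"dz": -0.15,"turn": 0,"hand": -0.2},{"dx": 0,"dy": 0,"dz": -0.15,"turn": 0,"hand": -0.2},{"dx": 0,"dy": 0,"dz": 0,"turn": 0,"hand": -0.2},{"dx": 0,"dy": 0,"dz": 0,"turn": 0,"hand": -0.2},{"dx": 0,"dy": 0,"dz": 0,"turn": 0,"hand": -0.2}]'

```text
time: 15.85
tcp_pos: [500.8, -217.8, 183.9]
eef_rot: [3.141, 0.0, 2.667]
contact_force: [0.0, 1.2, -0.4]
grip_width: 33.9
grasp_force: 0.0
```

```bash
python3 where.py
python3 - <<'E'
from h import *
c=snap('wrist');save('w9',c['img']);P=cloud(c)
m=np.array([492.76,-213.81]);y=np.radians(-27.02);a=np.array([np.cos(y),np.sin(y)]);b=np.array([-a[1],a[0]])
X=(P[...,:2]-m)@a;Y=(P[...,:2]-m)@b;Z=P[...,2]
p=(abs(Y)<20)&(abs(X)<60)&(Z>16)&(Z<23);print('plate z',np.median(Z[p]))
t=(abs(Y)<20)&(abs(X)<60)&(Z>70)&(Z<80);print('top x',np.percentile(X[t],[1,99]),'y',np.percentile(Y[t],[1,50,99]),'z',np.median(Z[t]))
E
```

```text
15.85 [ 500.82 -217.83  183.92] [3.1411e+00 1.0000e-04 2.6666e+00] F [ 0.   1.2 -0.4] M [-0.  0.  0.]
TCP vs strip mid, panel axes 9.01 0.08 yaw err -0.1969786651289489 Fpanel -0.5 1.1
plate z 19.351149381723786
top x [-30.1027942   30.77286677] y [-6.05865453 -0.25031189  5.48664854] z 75.25140543379752
```

View pics/w9.png

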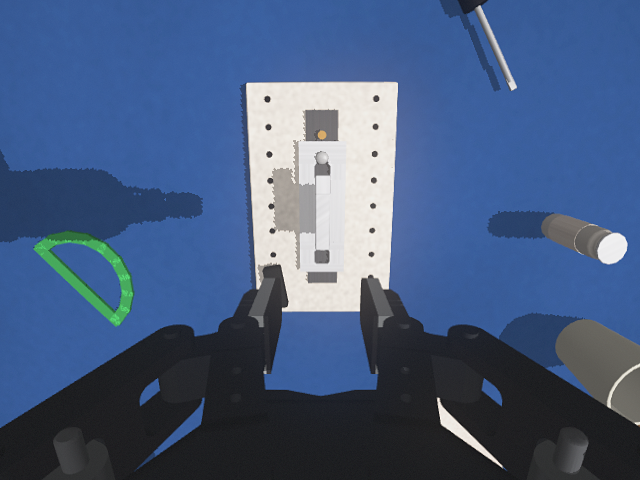

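The bracket lies flat on the strip with the pin at (322,135) up behind its rear edge. It's released, and everything else is where it was.

```bash
python3 -c "
from workcell import env; print(env.sign_off())"
```

```text
the job is handed in; nothing more can be done
None
```

The bracket is on the panel, slid fully home with the lock pin up behind it; the arm has let go and is clear, no other object was moved, and the job was handed in at about 16 s, though sign-off returned no verdict.

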